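# Clamp a seat bracket in the spring-arm holder

### The arm

A 7-joint arm with a two-finger parallel gripper is mounted at the origin on the work surface. World frame = base frame: x ahead of the robot, y to its left, z up, the work surface at z = 0. Lengths are in m, angles in rad, forces in N, time in s.
With the tool pointing down it reaches from about 0.425 to 1.025 m from the base axis. Payload 9.4 kg.
Tool frame: the origin (TCP) lies midway between the tips of the shut fingers; the grasp point (between the pads) lies 19 mm behind it; z points along the fingers, y is the line along which they close (so a half turn about z gives the same grasp; the last joint's range is limited). The gripper opens to 93 mm and grips with 3 to 60 N. Pads are 15 mm wide; open, the fingers measure 128 mm over their backs; the gripper's body (75 mm by 188 mm) begins 65 mm behind the grasp point.
Start: joints at [1.197, 0.599, -0.003, 1.599, 0.002, 0.943, -0.08], TCP at [0.212, -0.693, 0.219] pointing down, gripper open.
Joint ranges: [-2.57, 2.57], [-0.35, 1.97], [-1.29, 1.29], [0.11, 2.56], [-1.05, 4.19], [0.11, 1.86], [-2.63, 2.63]. Speed limits (rad/s): [2.22, 2.22, 3.01, 3.01, 3.14, 3.14, 3.14].

### API

Orientations are given as a unit quaternion [w, x, y, z].
In Python, from station import bot, viewer gives the robot as it stands. The module is installed in compiled form; this text tells all that it offers.
- The arm moves only by the shell command python3 -m inch 'ROWS' [OPENING] [FORCE]. ROWS is JSON, a list of rows, each an object with "translation": the shift along the tool's x, y, z in cm, a list of three; "turn": the turn about the tool's z in rad. A call has 1 to 10 rows; each row shifts and turns the commanded pose from where the row before left it, along the tool's axes as they then stand; what a row does not reach is not made up. A row lasts 1/12 s, in which the tool goes at most 41.7 mm and 7.16 degrees, less where a joint would pass 70% of its speed; a pose out of reach is approached as far as the arm can. A call is refused whole if a number of a shift passes 4.17 or a number of a turn 0.125, either way. A call with a gripper value outside its range is refused whole. OPENING is the closure, from 0 (fully open) to 1 (shut), set as the call begins (- or left out, the last holds). The fingers move at their own pace and stop on an object; FORCE is the grip in N (left out, the last holds). Time passes only in rows, so rows that do not move let the fingers close. It gives the time, the measured TCP pose, the force, the opening and the grip force at its end, in the units of the state.
- bot.sense(): the state, without advancing time (a new reading comes with each control period).
- viewer.capture(name): name is "scene" or "top" or "wrist"; returns the picture (400x640x3 uint8, red, green, blue); there is no depth.
- viewer.get_calibration(name): a dict with "fov_y" (degrees; the focal length in pixels is half the picture's height over the tangent of half this angle, whatever the lens; pixels are square), "cx", "cy" (the principal point, pixels), "camera_from_world" (4x4, takes a point from world to camera coordinates). Camera axes: x right, y down, z forward; pixel columns grow to the right and rows downward; lengths in m; the calibration is good to about 2 mm. A picture is of the moment at which its call begins: read the wrist's pose just before it. get_calibration takes no time and is no camera call; for the wrist camera it gives the pose at the moment of the call.
- bot.job_done(): hands the job in; it is judged then, once.
The state is a dict: "time": time; "joints": joint angles; "joint_vel": joint speeds; "tau": joint torques, N m; "position": TCP position; "tcp_rot": TCP orientation; "ft_force": force on the tool from outside, world axes, zero at the start; "moment": the same for the moment, N m; "finger_gap": finger opening in m; "grip_force": force on a finger pad.
Only numpy, scipy, OpenCV 4.12 (cv2) and the standard library are available. Lean on these libraries where they do the work, as an engineer would, in place of code of your own. Each camera call takes 0.05 s, during which the arm holds its last target. There are 200 camera calls.

### The job

Draw back the holder's curved spring arm by its red post until it stays open, then set the steel seat bracket flat on the blue bed, slide it into the corner and press it home against the long fence and the end stop together, with about 8 N on each for a moment and never over 15 N. Let go, then push the arm back over so that it springs shut and clamps the bracket there, snug to both edges. Do not drop the bracket, and leave the wrench, bolt tin and torch where they are.

Things in the scene. Friction and masses are not known exactly. Their poses are not given: they have to be found in the camera images.
- holder: Fixed bench holder: blue bed plate 210 x 160 mm, top at 16 mm above the table. Origin: on the table directly below where the centre of a fully seated bracket lies; x along the long fence towards the end stop, y towards the fence, z up. The bed reaches from -145 to 65 mm in x and from -110 to 50 mm in y.
- fence: Long fixed aluminium edge on the bed, 120 mm along the holder's x, 14 mm wide, 8 mm high (top 24 mm above the table). Its inner face is the plane y = 30 mm of the holder's frame. Origin: 16 mm above the holder's origin; same axes.
- end_stop: Short fixed aluminium edge across the end of the bed, 55 mm along the holder's y (from -25 to 30 mm), 14 mm wide, 8 mm high. Its inner face is the plane x = 45 mm of the holder's frame. Origin: 16 mm above the holder's origin; same axes.
- spring_arm (a joint): Angle (rad) of the curved 8 mm steel arm (top 9.5 mm above bed) on an upright hinge at (-120,-20) mm of the holder frame: 0 shut, nose 12 mm inside the bracket's place; grows clockwise from above, away from the fence; stop at 0.62; about 0.1 on a seated bracket, pressing mid long side. Over-centre spring: shuts below 0.40 (0.9 Nm at 0, 0.7 at 0.1), opens and stays above (0.55 Nm at 0.62).
- red_post (a point): Centre of the top of the red upright post at the arm's free end, for drawing it: round, 14 mm diameter, from the arm up to 72 mm above the table, 166 mm from the hinge axis. Shut it is at about (42, -54) mm of the holder's frame, open (0.62) at about (-8, -141) mm. Moves with the arm.
- pivot_top (a point): Top of the arm's pivot boss (24 mm diameter), on the hinge axis, 30 mm above the table.
- bracket: Loose bare-steel seat bracket, about 0.3 kg: base plate 90 x 60 x 8 mm with an upright ear in its middle, 40 mm along x, 12 mm thick in y, its top 48 mm above the underside. Origin: centre of the underside; x along the 90 mm side and the ear, z up. Seated, its long side lies on the fence and its short side on the end stop, its underside on the bed; either way round will do.
- wrench: Steel wrench 180 mm long lying on the table, origin on its underside. To be left alone.
- bolt_tin: Small open red tin, 72 mm across, 50 mm high, origin at the centre of its underside. To be left alone.
- torch: Teal and black cordless torch standing on its battery, about 105 x 60 x 93 mm, origin on its underside. To be left alone.
Mind the look-alikes: they are no part of the job. Several things look just like the bracket: the one meant starts farthest to the robot's left.

How it is judged:
By the outcome, as a careful person would: the job done as asked, in the order asked, and still so for the second after the job is handed in, with the robot touching nothing.
It also fails if it takes over 72 s, if anything falls off the work surface, if the arm or the gripper's body presses on something with over 40 N, if the wrist force passes 120 N, or if a joint passes its speed limit or range.

## Working session

There is one attempt and no reset: what is moved stays moved. The work goes in short steps, Python scripts to look and compute and a shell command to move; the robot and the scene stay as the last step left them, time stands still between calls to the robot, and variables do not carry over. Pictures are saved under pics/ and viewed, at most 10 in all, crops included, and the job is handed in when it is done.

```bash
mkdir -p pics; python3 - <<'E'
from station import bot, viewer
import cv2,numpy as np
np.set_printoptions(precision=4,suppress=True)
for n in ("scene","top"):
    im=viewer.capture(n); cv2.imwrite(f"pics/{n}0.png",im[:,:,::-1])
    c=viewer.get_calibration(n); print(n,c["fov_y"],c["cx"],c["cy"],{k:v for k,v in c.items() if k not in("fov_y","cx","cy")})
print({k:v for k,v in bot.sense().items()})
E
```

```text
scene 49.45237725599825 317.10453889140484 196.32615817066676 {'camera_from_world': array([[-0.2724,  0.9622, -0.0008,  0.2354],
       [ 0.7301,  0.2061, -0.6515, -0.3642],
       [-0.6267, -0.1781, -0.7586,  1.5624],
       [ 0.    ,  0.    ,  0.    ,  1.    ]])}
top 57.99776927190692 317.0665197160923 197.9313921820194 {'camera_from_world': array([[ 0.0086, -0.9996,  0.0252, -0.0777],
       [-0.9914, -0.0118, -0.1305,  0.5732],
       [ 0.1307, -0.0238, -0.9911,  1.0376],
       [ 0.    ,  0.    ,  0.    ,  1.    ]])}
{'time': 0.1, 'joints': array([ 1.1973,  0.6   , -0.0026,  1.6   ,  0.0018,  0.9429, -0.0798]), 'joint_vel': array([-0.0005, -0.0012,  0.0011, -0.0014,  0.0009,  0.0014, -0.0004]), 'tau': array([  0.0055, -76.6562,   1.5021, -25.2938,  -0.0523,   0.0137,
         0.    ]), 'position': array([ 0.2119, -0.6929,  0.2179]), 'tcp_rot': array([-0.0007,  0.989 ,  0.1479, -0.0002]), 'ft_force': array([-0.0958, -0.1002, -0.253 ]), 'moment': array([ 0.0318,  0.002 , -0.0078]), 'grip_force': 0.0, 'finger_gap': 0.0934505245349534}
```

View pics/top0.png

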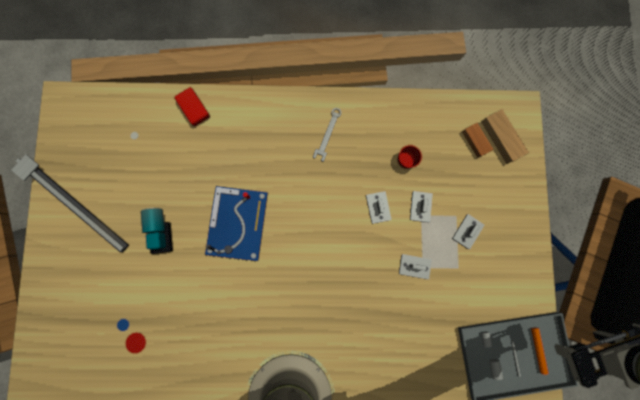

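View pics/scene0.png

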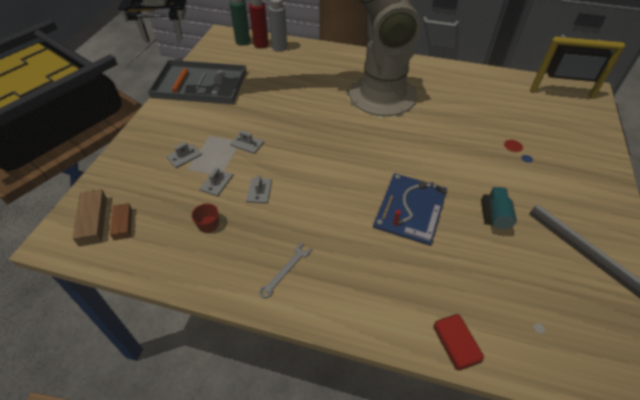

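```bash
python3 - <<'E'
import cv2,numpy as np
t=cv2.imread("pics/top0.png"); s=cv2.imread("pics/scene0.png")
f=lambda i,x,y,w,h,k:cv2.resize(i[y:y+h,x:x+w],None,fx=k,fy=k,interpolation=cv2.INTER_CUBIC)
a=f(t,195,175,85,95,4.); b=f(t,355,180,85,95,4.)
c=cv2.resize(f(s,365,165,90,85,4.),(340,200*1)) if 0 else f(s,367,168,85,50,4.)
d=f(s,230,165,85,50,4.)
cv2.imwrite("pics/crop0.png",np.vstack([np.hstack([a,b]),np.hstack([c,d])]))
E
```

```text
(no output)
```

View pics/crop0.png

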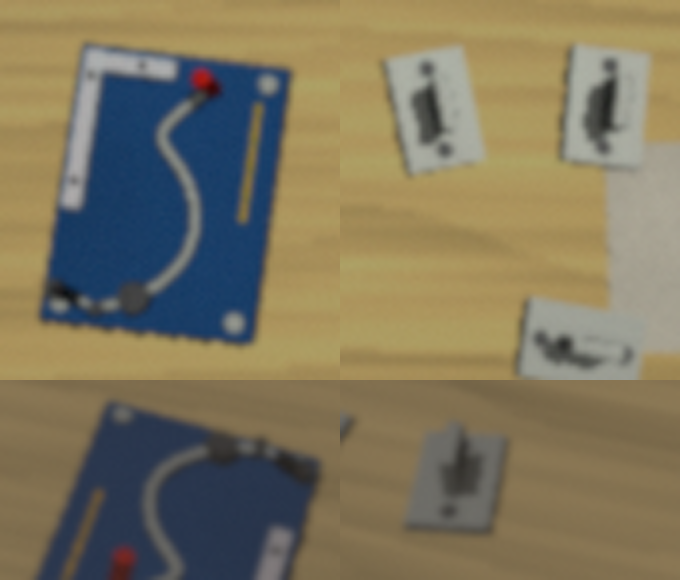

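```bash
cat > h.py <<'E'
from station import bot, viewer
import cv2,numpy as np
np.set_printoptions(precision=4,suppress=True)
def K(c):
    f=200/np.tan(np.radians(c["fov_y"])/2); return np.array([[f,0,c["cx"]],[0,f,c["cy"]],[0,0,1]])
def cast(c,px,z):
    T=c["camera_from_world"]; R,t=T[:3,:3],T[:3,3]; o=-R.T@t
    px=np.atleast_2d(px).astype(float); d=np.c_[px,np.ones(len(px))]@np.linalg.inv(K(c)).T@R
    return o+d*((z-o[2])/d[:,2])[:,None]
def proj(c,P):
    T=c["camera_from_world"]; q=(np.atleast_2d(P)@T[:3,:3].T+T[:3,3])@K(c).T; return q[:,:2]/q[:,2:]
def quad(mask):
    cs,_=cv2.findContours(mask.astype(np.uint8),cv2.RETR_EXTERNAL,cv2.CHAIN_APPROX_NONE)
    return [ (x,cv2.boxPoints(cv2.minAreaRect(x))) for x in sorted(cs,key=cv2.contourArea,reverse=True)]
def fit2(A,B): # rigid 2d B=R A+t
    a,b=A.mean(0),B.mean(0); H=(A-a).T@(B-b); th=np.arctan2(H[0,1]-H[1,0],H[0,0]+H[1,1])
    R=np.array([[np.cos(th),-np.sin(th)],[np.sin(th),np.cos(th)]]); t=b-R@a
    return th,t,np.linalg.norm(A@R.T+t-B,axis=1)
E
python3 - <<'E'
from h import *
for n in("top","scene"):
    im=cv2.imread(f"pics/{n}0.png").astype(int); c=viewer.get_calibration(n)
    b,g,r=im[...,0],im[...,1],im[...,2]
    m=(b>1.5*r)&(b>1.25*g)&(b>50)
    reg=np.zeros_like(m)
    if n=="top": reg[170:275,190:290]=1
    else: reg[165:250,365:455]=1
    hull=cv2.convexHull(quad(m&reg)[0][0])
    ap=hull
    for e in np.arange(1,12,.5):
        ap=cv2.approxPolyDP(hull,e,True)
        if len(ap)==4: break
    W=cast(c,ap[:,0],0.016); print(n,ap[:,0].tolist(),W[:,:2])
    A=np.array([[-.145,-.11],[.065,-.11],[.065,.05],[-.145,.05]])
    best=min((fit2(A,np.roll(W[::s,:2],k,0)) +(k,s) for k in range(4) for s in (1,-1)),key=lambda q:(q[2].max()>.03, abs(q[0])))
    print(best)
    rm=(r>2*g)&(r>2*b)&(r>70)&reg
    print("red",np.argwhere(rm)[:,::-1].mean(0),rm.sum(), cast(c,np.argwhere(rm)[:,::-1].mean(0),.068))
    # bracket
    reg[:]=0
    if n=="top": reg[185:228,358:396]=1
    else: reg[172:206,242:275]=1
    sat=(im.max(2)-im.min(2))
    wm=reg&(sat<40)
    k=quad(wm)[0]; P=cast(c,k[1],.008); print("bracket",k[1].tolist(),P[:,:2],P.mean(0),np.linalg.norm(P-np.roll(P,1,0),axis=1))
E
```

```text
top [[266, 193], [257, 259], [206, 254], [221, 194]] [[0.5902 0.0831]
 [0.3921 0.1043]
 [0.4055 0.2552]
 [0.5855 0.2188]]
(np.float64(-0.10740660820373184), array([0.5363, 0.1909]), array([0.0138, 0.0086, 0.0255, 0.0081]), 2, -1)
red [245.1579 194.8421] 19 [[0.5766 0.1368 0.068 ]]
bracket [[365.11541748046875, 194.576904296875], [385.11541748046875, 190.576904296875], [390.8846435546875, 219.42306518554688], [370.8846435546875, 223.42306518554688]] [[ 0.5902 -0.2206]
 [ 0.6034 -0.2827]
 [ 0.5143 -0.299 ]
 [ 0.5015 -0.2375]] [ 0.5523 -0.2599  0.008 ] [0.0903 0.0635 0.0905 0.0629]
scene [[393, 178], [443, 194], [430, 242], [375, 225]] [[0.4103 0.1031]
 [0.4335 0.2499]
 [0.6098 0.2324]
 [0.5943 0.0847]]
(np.float64(-0.11119012371058883), array([0.555 , 0.1929]), array([0.0121, 0.0156, 0.0157, 0.0191]), 1, -1)
red [396.4167 216.3611] 36 [[0.5919 0.1348 0.068 ]]
bracket [[244.35293579101562, 201.58822631835938], [251.52940368652344, 172.88235473632812], [273.6470642089844, 178.41177368164062], [266.4705810546875, 207.11764526367188]] [[ 0.6071 -0.2863]
 [ 0.4968 -0.308 ]
 [ 0.5001 -0.2367]
 [ 0.6091 -0.2192]] [ 0.5533 -0.2625  0.008 ] [0.0671 0.1125 0.0714 0.1104]
```

```bash
cat >> h.py <<'E'
def pose():
    s=bot.sense(); w,x,y,z=s["tcp_rot"]; phi=2*np.arctan2(y,x); phi=(phi+np.pi)%(2*np.pi)-np.pi
    return s,np.array(s["position"]),phi
def plan(target,phi_t=None):  # total tool-frame shift (cm), total turn
    s,p,phi=pose(); d=np.array(target)-p
    x=np.array([np.cos(phi),np.sin(phi)]); y=np.array([np.sin(phi),-np.cos(phi)])
    turn=0 if phi_t is None else -((phi_t-phi+np.pi)%(2*np.pi)-np.pi)
    return np.round([d[:2]@x*100,d[:2]@y*100,-d[2]*100],2),round(turn,3)
E
python3 -m inch '[{"translation":[1.5,-1.2,0],"turn":0.01},{"translation":[2.7,-2.2,0],"turn":0.01},{"translation":[2.7,-2.2,0],"turn":0.01},{"translation":[2.7,-2.2,0],"turn":0.01},{"translation":[2.7,-2.2,0],"turn":0.01},{"translation":[2.7,-2.2,0],"turn":0.01},{"translation":[2.7,-2.2,0],"turn":0.01},{"translation":[2.7,-2.2,0],"turn":0.01},{"translation":[2.7,-2.2,0],"turn":0.01},{"translation":[2.7,-2.2,0],"turn":0.01}]' 0 10
python3 -m inch '[{"translation":[2.7,-2.2,0],"turn":0},{"translation":[2.7,-2.2,0],"turn":0},{"translation":[2.7,-2.2,0],"turn":0},{"translation":[2.7,-2.2,0],"turn":0},{"translation":[2.7,-2.2,0],"turn":0},{"translation":[1.5,-1.2,0],"turn":0},{"translation":[0,0,0],"turn":0},{"translation":[0,0,0],"turn":0},{"translation":[0,0,0],"turn":0}]'
python3 - <<'E'
from h import *
s,p,phi=pose(); c=viewer.get_calibration("wrist"); im=viewer.capture("wrist"); cv2.imwrite("pics/w1.png",im[:,:,::-1])
np.savez("w1.npz",**c)
T=c["camera_from_world"]; print(p,phi,s["joints"],s["time"],c["fov_y"],-T[:3,:3].T@T[:3,3]-p,T[:3,:3])
print(proj(c,[.552,-.26,.008]),proj(c,p))
E
```

```text
time: 0.93
position: [0.4106, -0.4245, 0.2184]
tcp_rot: [-0.0, 0.995, 0.098, -0.0]
ft_force: [0.3, -0.5, -0.2]
finger_gap: 0.0925
grip_force: 0.0
time: 1.68
position: [0.5325, -0.278, 0.2183]
tcp_rot: [0.0, 0.995, 0.098, -0.001]
ft_force: [-0.4, -0.0, -0.9]
finger_gap: 0.093
grip_force: 0.0
[ 0.5325 -0.278   0.2183] 0.19609367743146233 [ 0.3894  0.4499 -0.0045  1.8926  0.0038  0.7998 -0.992 ] 1.6833 58.05053035098304 [0.0781 0.0162 0.1667] [[ 0.1947 -0.9809 -0.0005]
 [-0.9396 -0.1866  0.2871]
 [-0.2817 -0.0554 -0.9579]]
[[304.7218 148.9907]] [[318.5556 256.4542]]
```

View pics/w1.png

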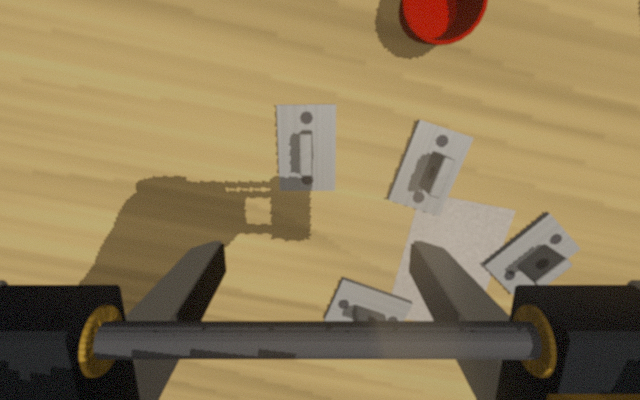

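```bash
python3 - <<'E'
from h import *
c=dict(np.load("w1.npz")); im=cv2.imread("pics/w1.png").astype(int)
hsv=cv2.cvtColor(im.astype(np.uint8),cv2.COLOR_BGR2HSV)
m=hsv[...,1]<50
m[:,:240]=0;m[:,370:]=0;m[:80]=0;m[230:]=0
for z in (0.008,):
  k=quad(m)[0]; P=cast(c,k[1],z); print(k[1],P,P.mean(0),np.linalg.norm(P-np.roll(P,1,0),axis=1))
# manual corners
P=cast(c,[(276,105),(335,104),(336,190),(278,190)],.008); print(P,P.mean(0))
e=(P[0]+P[1]-P[2]-P[3]); print("phi",np.arctan2(e[1],e[0]),"ear top",cast(c,[(306.5,156)],.048))
print(plan([.43,.14,.30],-.1))
E
```

```text
[[276. 104.]
 [335. 104.]
 [335. 189.]
 [276. 189.]] [[ 0.5911 -0.2231  0.008 ]
 [ 0.6027 -0.2816  0.008 ]
 [ 0.5158 -0.3002  0.008 ]
 [ 0.5033 -0.2375  0.008 ]] [ 0.5532 -0.2606  0.008 ] [0.089  0.0597 0.0889 0.0638]
[[ 0.5902 -0.2232  0.008 ]
 [ 0.6027 -0.2816  0.008 ]
 [ 0.5149 -0.3015  0.008 ]
 [ 0.5027 -0.2398  0.008 ]] [ 0.5526 -0.2615  0.008 ]
phi 0.20493395001576875 ear top [[ 0.552  -0.2631  0.048 ]]
(array([ -1.92, -43.03,  -8.16]), np.float64(0.295))
```

```bash
python3 -m inch '[{"translation":[0,-2,-0.6],"turn":0},{"translation":[-0.2,-3.5,-0.8],"turn":0},{"translation":[-0.2,-3.9,-0.8],"turn":0},{"translation":[-0.2,-3.9,-0.8],"turn":0},{"translation":[-0.2,-3.9,-0.8],"turn":0},{"translation":[-0.2,-3.9,-0.8],"turn":0},{"translation":[-0.2,-3.9,-0.8],"turn":0},{"translation":[-0.2,-3.9,-0.8],"turn":0},{"translation":[-0.2,-3.9,-0.8],"turn":0},{"translation":[-0.2,-3.9,-0.8],"turn":0}]'
python3 -m inch '[{"translation":[0,-3.5,0],"turn":0},{"translation":[0,-2.5,0],"turn":0},{"translation":[0,0,0],"turn":0.1},{"translation":[0,0,0],"turn":0.1},{"translation":[0,0,0],"turn":0.095},{"translation":[0,0,0],"turn":0},{"translation":[0,0,0],"turn":0},{"translation":[0,0,0],"turn":0}]'
python3 - <<'E'
from h import *
s,p,phi=pose(); c=viewer.get_calibration("wrist"); im=viewer.capture("wrist"); cv2.imwrite("pics/w2.png",im[:,:,::-1])
np.savez("w2.npz",**c); print(p,phi,s["joints"])
E
```

```text
time: 2.57
position: [0.443, 0.0792, 0.2972]
tcp_rot: [0.0, 0.995, 0.097, 0.0]
ft_force: [1.1, 0.3, 0.0]
finger_gap: 0.0929
grip_force: 0.0
time: 3.23
position: [0.4323, 0.1373, 0.2966]
tcp_rot: [0.0, 0.999, -0.048, 0.0]
ft_force: [-0.1, -0.4, -0.1]
finger_gap: 0.093
grip_force: 0.0
[0.4323 0.1373 0.2966] -0.09661483248615976 [-0.3219  0.178  -0.1305  2.0911  0.0302  0.8742 -2.1371]
```

View pics/w2.png

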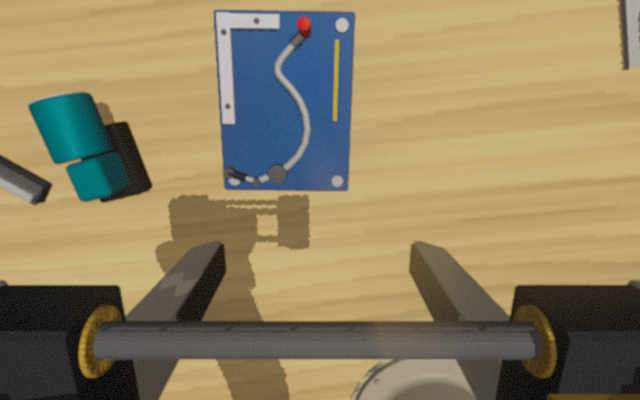

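```bash
python3 - <<'E'
from h import *
c=dict(np.load("w2.npz")); im=cv2.imread("pics/w2.png").astype(int)
b,g,r=im[...,0],im[...,1],im[...,2]
m=(b>1.5*r)&(b>1.25*g)&(b>50); m[:,:200]=0; m[:,370:]=0; m[205:]=0
u=np.argwhere(m)
def edge(axis,lo,hi,side):
    pts=[]
    for k in range(lo,hi):
        q=np.where(m[k] if axis=='r' else m[:,k])[0]
        if len(q): e=(q.min()-.5 if side<0 else q.max()+.5); pts.append((e,k) if axis=='r' else (k,e))
    pts=np.array(pts,np.float32)
    return cv2.fitLine(pts,cv2.DIST_HUBER,0,.01,.01).ravel()
E=dict(L=edge('r',40,170,-1),R=edge('r',30,175,1),B=edge('c',245,330,1),T=edge('c',240,335,-1))
def X(a,b):
    s=np.linalg.solve(np.c_[a[:2],-b[:2]],b[2:]-a[2:]); return a[2:]+s[0]*a[:2]
px=np.array([X(E['B'],E['R']),X(E['T'],E['R']),X(E['T'],E['L']),X(E['B'],E['L'])])
W=cast(c,px,.016); A=np.array([[-.145,-.11],[.065,-.11],[.065,.05],[-.145,.05]])
th,t,res=fit2(A,W[:,:2]); print(px,W,th,t,res)
R=np.array([[np.cos(th),-np.sin(th)],[np.sin(th),np.cos(th)]])
rm=(r>2*g)&(r>2*b)&(r>70)&(np.arange(640)>200)&(np.arange(640)<370); k=np.argwhere(rm)[:,::-1].mean(0)
print("post",k,rm.sum(),cast(c,k,.070),"pred",R@[.042,-.054]+t)
H=lambda x,y,z:np.r_[R@[x,y]+t,z]
print("fence in corner pix",proj(c,[H(.045,.03,.024),H(-.06-.015,.03,.024),H(.045,-.025,.024),H(-.12,-.02,.03)]))
g=cast(c,[(234,122),(234,30),(279,28)],.024)[:,:2]; print("fence pts in holder", (g-t)@R)
E
```

```text
[[346.4081 189.9514]
 [353.4012  12.4134]
 [238.8884  10.5048]
 [220.6377 187.879 ]] [[0.3883 0.1045 0.016 ]
 [0.593  0.0816 0.016 ]
 [0.6074 0.2091 0.016 ]
 [0.4066 0.2649 0.016 ]] -0.16432238218391462 [0.5432 0.1881] [0.0063 0.0132 0.0195 0.0042]
post [303.8226  25.5376] 186 [[0.5762 0.1373 0.07  ]] pred [0.5758 0.1279]
fence in corner pix [[238.4172  23.8356]
 [237.9004 132.8994]
 [287.9122  27.4954]
 [277.4954 173.1974]]
fence pts in holder [[-0.0624  0.0347]
 [ 0.0384  0.0349]
 [ 0.0438 -0.0151]]
```

```bash
cat > hold.py <<'E'
from h import *
c=dict(np.load("w2.npz")); im=cv2.imread("pics/w2.png").astype(int)
b,g,r=im[...,0],im[...,1],im[...,2]
m=(r-b<15); m[:,:200]=0; m[:,370:]=0; m[193:]=0
m=cv2.morphologyEx(m.astype(np.uint8),cv2.MORPH_OPEN,np.ones((3,3)))>0
def edge(axis,lo,hi,side):
    pts=[]
    for k in range(lo,hi):
        q=np.where(m[k] if axis=='r' else m[:,k])[0]
        if len(q): e=(q.min()-.5 if side<0 else q.max()+.5); pts.append((e,k) if axis=='r' else (k,e))
    pts=np.array(pts,np.float32)
    return cv2.fitLine(pts,cv2.DIST_HUBER,0,.01,.01).ravel()
E=dict(L=edge('r',20,170,-1),R=edge('r',20,175,1),B=edge('c',240,335,1),T=edge('c',230,340,-1))
def X(a,b):
    s=np.linalg.solve(np.c_[a[:2],-b[:2]],b[2:]-a[2:]); return a[2:]+s[0]*a[:2]
px=np.array([X(E['B'],E['R']),X(E['T'],E['R']),X(E['T'],E['L']),X(E['B'],E['L'])])
W=cast(c,px,.016); A=np.array([[-.145,-.11],[.065,-.11],[.065,.05],[-.145,.05]])
th,t,res=fit2(A,W[:,:2]); print(px,th,t,res)
R=np.array([[np.cos(th),-np.sin(th)],[np.sin(th),np.cos(th)]])
H=lambda x,y,z:np.r_[R@[x,y]+t,z]
g=cast(c,[(234,122),(234,30),(279,28)],.024)[:,:2]; print("fence pts in holder", (g-t)@R)
print("post pred",H(.042,-.054,.07),"open",H(-.008,-.141,.07),"piv",H(-.12,-.02,0))
print(plan(H(.042,-.054,.15),np.pi+th-.207))
E
python3 hold.py
```

```text
[[347.382  190.8158]
 [354.4349  11.606 ]
 [213.2742   9.0964]
 [224.2836 189.0201]] -0.11147367423804788 [0.5423 0.1957] [0.0013 0.0015 0.0013 0.0014]
fence pts in holder [[-0.0588  0.0304]
 [ 0.0419  0.0253]
 [ 0.0447 -0.025 ]]
post pred [0.5781 0.1374 0.07  ] open [0.5187 0.0565 0.07  ] piv [0.4209 0.1892 0.    ]
(array([14.51, -1.41, 14.66]), np.float64(-2.92))
```

```bash
python3 -m inch '[{"translation":[2,-0.2,2],"turn":-0.12},{"translation":[0,0,0],"turn":0.12},{"translation":[2.5,-0.24,2.5],"turn":0},{"translation":[2.5,-0.24,2.5],"turn":0},{"translation":[2.5,-0.24,2.5],"turn":0},{"translation":[2.5,-0.24,2.5],"turn":0},{"translation":[2.5,-0.24,2.6],"turn":0},{"translation":[0,0,0],"turn":-0.12},{"translation":[0,0,0],"turn":-0.12},{"translation":[0,0,0],"turn":-0.12}]'
python3 -m inch '[{"translation":[0,0,0],"turn":-0.12},{"translation":[0,0,0],"turn":-0.12},{"translation":[0,0,0],"turn":-0.12},{"translation":[0,0,0],"turn":-0.12},{"translation":[0,0,0],"turn":-0.12},{"translation":[0,0,0],"turn":-0.12},{"translation":[0,0,0],"turn":-0.12},{"translation":[0,0,0],"turn":-0.12},{"translation":[0,0,0],"turn":-0.12},{"translation":[0,0,0],"turn":-0.12}]'
python3 -m inch '[{"translation":[0,0,0],"turn":-0.12},{"translation":[0,0,0],"turn":-0.12},{"translation":[0,0,0],"turn":-0.12},{"translation":[0,0,0],"turn":-0.12},{"translation":[0,0,0],"turn":-0.12},{"translation":[0,0,0],"turn":-0.12},{"translation":[0,0,0],"turn":-0.12},{"translation":[0,0,0],"turn":-0.12},{"translation":[0,0,0],"turn":-0.12},{"translation":[0,0,0],"turn":-0.12}]'
python3 - <<'E'
from h import *
s,p,phi=pose(); print(p,phi,s["joints"]); print(plan([.577,.1374,.04],np.pi-.1115-.207))
E
```

```text
time: 4.12
position: [0.5779, 0.1373, 0.1493]
tcp_rot: [0.0, 0.991, 0.134, -0.001]
ft_force: [-0.7, 0.5, -0.3]
finger_gap: 0.0932
grip_force: 0.0
time: 4.95
position: [0.578, 0.1372, 0.1505]
tcp_rot: [-0.0, 0.742, 0.67, -0.0]
ft_force: [0.6, 0.7, -0.8]
finger_gap: 0.0935
grip_force: 0.0
time: 5.78
position: [0.5781, 0.1371, 0.1505]
tcp_rot: [-0.0, 0.234, 0.972, 0.0]
ft_force: [-0.1, -0.5, 0.4]
finger_gap: 0.0927
grip_force: 0.0
[0.5781 0.1371 0.1505] 2.668526041435678 [ 0.2313  0.666  -0.8594  1.933   0.6686  0.8555  0.1115]
(array([ 0.11, -0.02, 11.05]), np.float64(-0.155))
```

```bash
python3 -m inch '[{"translation":[0.1,0,2],"turn":-0.08},{"translation":[0,0,2.5],"turn":-0.075},{"translation":[0,0,2.5],"turn":0},{"translation":[0,0,2.5],"turn":0},{"translation":[0,0,1.5],"turn":0},{"translation":[0,0,0],"turn":0}]'
python3 -m inch '[{"translation":[0,0,0],"turn":0},{"translation":[0,0,0],"turn":0},{"translation":[0,0,0],"turn":0},{"translation":[0,0,0],"turn":0},{"translation":[0,0,0],"turn":0},{"translation":[0,0,0],"turn":0},{"translation":[0,0,0],"turn":0},{"translation":[0,0,0],"turn":0}]' 1 15
python3 - <<'E'
from h import *
s,p,phi=pose(); print(p,phi,s["joints"])
# arc plan: pivot world (0.4209,0.1892); rows stepping 0.04 rad
piv=np.array([.4209,.1892]); r=p[:2]-piv; print(np.linalg.norm(r),np.arctan2(r[1],r[0]))
E
```

```text
time: 6.28
position: [0.5755, 0.1369, 0.0375]
tcp_rot: [-0.002, 0.161, 0.987, -0.001]
ft_force: [0.2, -0.5, 0.5]
finger_gap: 0.093
grip_force: 0.0
time: 6.95
position: [0.577, 0.1382, 0.0408]
tcp_rot: [0.0, 0.162, 0.987, -0.0]
ft_force: [0.3, 1.1, 0.3]
finger_gap: 0.044
grip_force: 0.0
[0.577  0.1382 0.0408] 2.816828756928558 [ 0.1578  0.8057 -0.7587  2.0024  0.8806  0.6993  0.0756]
0.1642216277664168 -0.31564077705646515
```

```bash
python3 -m inch '[{"translation":[0,0,0],"turn":0},{"translation":[0,0,0],"turn":0},{"translation":[0,0,0],"turn":0},{"translation":[0,0,0],"turn":0},{"translation":[0,0,0],"turn":0},{"translation":[0,0,0],"turn":0},{"translation":[0,0,0],"turn":0}]' 1 15
python3 -m inch '[{"translation":[0.01,-0.3,0],"turn":0.02},{"translation":[0.01,-0.66,0],"turn":0.04},{"translation":[0.01,-0.66,0],"turn":0.04},{"translation":[0.01,-0.66,0],"turn":0.04},{"translation":[0.01,-0.66,0],"turn":0.04},{"translation":[0.01,-0.66,0],"turn":0.04}]'
```

```text
time: 7.53
position: [0.5766, 0.1374, 0.0405]
tcp_rot: [-0.0, 0.162, 0.987, -0.001]
ft_force: [-1.4, -3.3, 1.7]
finger_gap: 0.0142
grip_force: 15.0
time: 8.03
position: [0.5628, 0.1067, 0.0406]
tcp_rot: [0.001, 0.27, 0.963, 0.002]
ft_force: [2.7, 2.0, -5.1]
finger_gap: 0.0137
grip_force: 15.0
```

```bash
python3 -m inch '[{"translation":[0.01,-0.66,0],"turn":0.04},{"translation":[0.01,-0.66,0],"turn":0.04},{"translation":[0.01,-0.66,0],"turn":0.04},{"translation":[0.01,-0.66,0],"turn":0.04},{"translation":[0.01,-0.66,0],"turn":0.04},{"translation":[0.01,-0.66,0],"turn":0.04},{"translation":[0.01,-0.66,0],"turn":0.04},{"translation":[0.01,-0.66,0],"turn":0.04},{"translation":[0.01,-0.4,0],"turn":0.02},{"translation":[0,0,0],"turn":0}]'
python3 - <<'E'
from h import *
s,p,phi=pose(); print(p,phi,s["joints"])
piv=np.array([.4209,.1892]); r=p[:2]-piv; print(np.linalg.norm(r),np.arctan2(r[1],r[0]), "open target",-.3156-.62)
E
```

```text
time: 8.87
position: [0.5243, 0.0613, 0.0405]
tcp_rot: [0.0, 0.429, 0.903, -0.001]
ft_force: [0.9, -4.9, -2.3]
finger_gap: 0.0137
grip_force: 15.0
[0.5243 0.0613 0.0405] 2.2542881012598492 [ 0.1778  0.7099 -0.5925  2.1576  0.8314  0.5172 -0.3726]
0.164442478623563 -0.8910819895600879 open target -0.9356
```

```bash
python3 -m inch '[{"translation":[0.01,-0.66,0],"turn":0.04},{"translation":[0,0,0],"turn":0}]'
python3 -m inch '[{"translation":[0,0,0],"turn":0},{"translation":[0,0,0],"turn":0},{"translation":[0,0,0],"turn":0},{"translation":[0,0,0],"turn":0},{"translation":[0,0,-1],"turn":0},{"translation":[0,0,-2.5],"turn":0},{"translation":[0,0,-2.5],"turn":0},{"translation":[0,0,-2.5],"turn":0},{"translation":[0,0,-1.5],"turn":0}]' 0.4
python3 - <<'E'
from h import *
s,p,phi=pose(); print(p,phi); print(plan([.5527,-.261,.14],3.346))
im=viewer.capture("scene"); cv2.imwrite("pics/s2.png",cv2.resize(im[165:260,340:470,::-1],None,fx=4,fy=4))
E
```

```text
time: 9.03
position: [0.5191, 0.0573, 0.0405]
tcp_rot: [0.0, 0.447, 0.894, -0.001]
ft_force: [-0.2, -5.3, -0.7]
finger_gap: 0.0136
grip_force: 15.0
time: 9.78
position: [0.5202, 0.0597, 0.1436]
tcp_rot: [0.001, 0.446, 0.895, 0.001]
ft_force: [-0.4, 0.0, 0.4]
finger_gap: 0.0555
grip_force: 0.0
[0.5202 0.0597 0.1436] 2.217894470015632
(array([-27.55, -16.74,   0.36]), np.float64(-1.128))
```

View pics/s2.png

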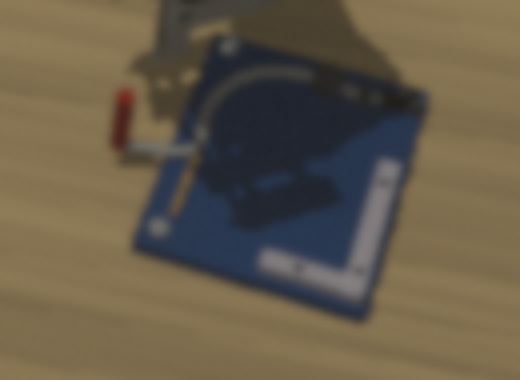

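The arm stands open: its red post is off the bed's edge, at about (123,95–150) in the crop. Next is the bracket.

```bash
python3 -m inch '[{"translation":[-1.55,-0.94,0],"turn":0},{"translation":[-3.2,-1.95,0],"turn":0},{"translation":[-3.2,-1.95,0],"turn":0},{"translation":[-3.2,-1.95,0],"turn":0},{"translation":[-3.2,-1.95,0],"turn":0},{"translation":[-3.2,-1.95,0],"turn":0},{"translation":[-3.2,-1.95,0],"turn":0},{"translation":[-3.2,-1.95,0],"turn":0},{"translation":[-2.2,-1.3,0],"turn":0},{"translation":[-1.4,-0.85,0],"turn":0}]' 0.4
python3 -m inch '[{"translation":[0,0,0],"turn":-0.113},{"translation":[0,0,0],"turn":-0.113},{"translation":[0,0,0],"turn":-0.113},{"translation":[0,0,0],"turn":-0.113},{"translation":[0,0,0],"turn":-0.113},{"translation":[0,0,0],"turn":-0.113},{"translation":[0,0,0],"turn":-0.113},{"translation":[0,0,0],"turn":-0.113},{"translation":[0,0,0],"turn":-0.112},{"translation":[0,0,0],"turn":-0.112}]'
python3 -m inch '[{"translation":[0,0,0],"turn":0},{"translation":[0,0,0],"turn":0}]'
python3 - <<'E'
from h import *
s,p,phi=pose(); c=viewer.get_calibration("wrist"); im=viewer.capture("wrist"); cv2.imwrite("pics/w3.png",im[:,:,::-1])
np.savez("w3.npz",**c); print(p,phi,s["joints"]); print(plan([.5527,-.261,.025],3.346))
E
```

```text
time: 10.67
position: [0.5516, -0.2657, 0.1407]
tcp_rot: [0.0, 0.448, 0.894, -0.0]
ft_force: [0.4, 0.4, -0.3]
finger_gap: 0.056
grip_force: 0.0
time: 11.5
position: [0.552, -0.2617, 0.1411]
tcp_rot: [0.0, -0.104, 0.995, 0.0]
ft_force: [0.4, 0.7, -0.2]
finger_gap: 0.056
grip_force: 0.0
time: 11.67
position: [0.5519, -0.2618, 0.1407]
tcp_rot: [0.0, -0.1, 0.995, 0.0]
ft_force: [0.5, 0.7, -0.7]
finger_gap: 0.0557
grip_force: 0.0
[ 0.5519 -0.2618  0.1407] -2.941609610356058 [ 0.9956  0.7804 -1.0505  1.8968  0.8264  0.9772  1.3284]
(array([-0.1 ,  0.07, 11.58]), np.float64(-0.005))
```

View pics/w3.png

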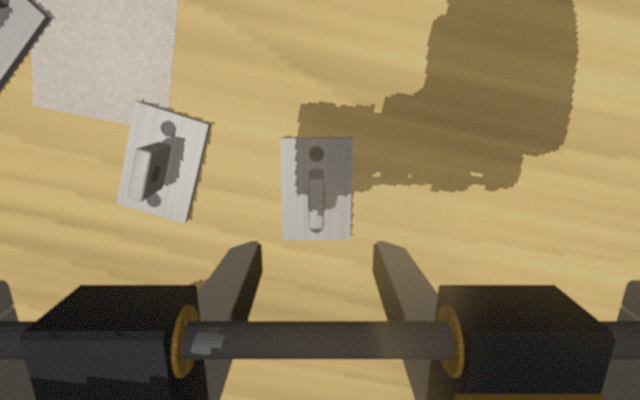

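```bash
python3 -m inch '[{"translation":[-0.1,0.07,1.5],"turn":0},{"translation":[0,0,2.5],"turn":0},{"translation":[0,0,2.5],"turn":0},{"translation":[0,0,2.5],"turn":0},{"translation":[0,0,2],"turn":0},{"translation":[0,0,1.1],"turn":0},{"translation":[0,0,0.5],"turn":0},{"translation":[0,0,0],"turn":0}]' 0.4
python3 -m inch '[{"translation":[0,0,0],"turn":0},{"translation":[0,0,0],"turn":0},{"translation":[0,0,0],"turn":0},{"translation":[0,0,0],"turn":0},{"translation":[0,0,0],"turn":0},{"translation":[0,0,0],"turn":0},{"translation":[0,0,0],"turn":0},{"translation":[0,0,0],"turn":0},{"translation":[0,0,0],"turn":0}]' 1 40
python3 - <<'E'
from h import *
s,p,phi=pose(); print(p,phi,s["joints"])
E
```

```text
time: 12.38
position: [0.5524, -0.2606, 0.0136]
tcp_rot: [-0.001, -0.101, 0.995, 0.0]
ft_force: [-0.5, -0.7, 0.7]
finger_gap: 0.0557
grip_force: 0.0
time: 13.13
position: [0.5528, -0.2615, 0.0148]
tcp_rot: [0.0, -0.101, 0.995, -0.0]
ft_force: [-0.9, -1.5, 3.1]
finger_gap: 0.0117
grip_force: 40.0
[ 0.5528 -0.2615  0.0148] -2.9386587128752684 [ 0.907   0.9217 -0.9027  1.9637  1.038   0.8132  1.1657]
```

```bash
python3 -m inch '[{"translation":[0,0,-0.5],"turn":0},{"translation":[0,0,-2],"turn":0},{"translation":[0,0,-2.5],"turn":0},{"translation":[0,0,-2.5],"turn":0},{"translation":[0,0,-2],"turn":0},{"translation":[0,0,-1],"turn":0},{"translation":[0,0,0],"turn":0}]'
python3 -m inch '[{"translation":[-0.3,2,0],"turn":0},{"translation":[-0.5,3.5,0],"turn":0},{"translation":[-0.5,3.5,0],"turn":0},{"translation":[-0.5,3.5,0],"turn":0},{"translation":[-0.5,3.5,0],"turn":0},{"translation":[-0.5,3.5,0],"turn":0},{"translation":[-0.5,3.5,0],"turn":0},{"translation":[-0.5,3.5,0],"turn":0},{"translation":[-0.5,3.5,0],"turn":0},{"translation":[-0.5,3.5,0],"turn":0}]'
python3 -m inch '[{"translation":[-0.5,3.5,0],"turn":0},{"translation":[-0.5,3.5,0],"turn":0},{"translation":[-0.4,3,0],"turn":0},{"translation":[-0.2,1.5,0],"turn":0},{"translation":[0,0,0],"turn":0.08},{"translation":[0,0,0],"turn":0.08},{"translation":[0,0,0],"turn":0.08},{"translation":[0,0,0],"turn":0.075},{"translation":[0,0,0],"turn":0},{"translation":[0,0,0],"turn":0}]'
cat > st.py <<'E'
from h import *
th=-.1115;t=np.array([.5423,.1957]);R=np.array([[np.cos(th),-np.sin(th)],[np.sin(th),np.cos(th)]])
H=lambda x,y,z:np.r_[R@[x,y]+t,z]
def show():
    s,p,phi=pose(); f=s["ft_force"]; m=s["moment"]
    print("t",s["time"],"holder xy",(p[:2]-t)@R,"z",p[2],"phi-th",(phi-th+.01)%np.pi-.01,"F holder",f[:2]@R,f[2],"M",m,"gap",s["finger_gap"],s["grip_force"],"j",s["joints"])
if __name__=="__main__": show()
E
python3 - <<'E'
from st import *
show(); print(plan(H(-.015,-.015,.06),np.pi+th))
E
```

```text
time: 13.72
position: [0.5535, -0.2611, 0.1215]
tcp_rot: [0.001, -0.101, 0.995, -0.001]
ft_force: [1.0, 0.4, -3.2]
finger_gap: 0.0118
grip_force: 40.0
time: 14.55
position: [0.531, 0.0779, 0.1182]
tcp_rot: [-0.001, -0.101, 0.995, -0.0]
ft_force: [0.7, -0.0, -3.3]
finger_gap: 0.0123
grip_force: 40.0
time: 15.38
position: [0.5241, 0.1922, 0.1186]
tcp_rot: [-0.001, 0.055, 0.999, -0.0]
ft_force: [0.6, 0.7, -2.1]
finger_gap: 0.0121
grip_force: 40.0
t 15.3833 holder xy [-0.0177 -0.0055] z 0.1186399675515169 phi-th 0.0023261868226083313 F holder [0.5497 0.7657] -2.0774442029862135 M [ 0.0794 -0.1501 -0.0843] gap 0.012072068577052002 39.99946653842926 j [ 0.1487  0.7017 -0.9171  2.0339  0.7884  0.8072  0.2176]
(array([-0.27, -0.95,  5.86]), np.float64(0.002))
```

```bash
python3 -m inch '[{"translation":[-0.27,-0.95,1],"turn":0.002},{"translation":[0,0,2],"turn":0},{"translation":[0,0,2],"turn":0},{"translation":[0,0,1.5],"turn":0},{"translation":[0,0,1],"turn":0},{"translation":[0,0,0.5],"turn":0},{"translation":[0,0,0.3],"turn":0},{"translation":[0,0,0],"turn":0},{"translation":[0,0,0],"turn":0}]'
python3 st.py
python3 -m inch '[{"translation":[0,0,0.1],"turn":0},{"translation":[0,0,0.1],"turn":0},{"translation":[0,0,0],"turn":0},{"translation":[0,0,0],"turn":0}]'
python3 -c "
from st import *
show()
s,p,phi=pose(); im=viewer.capture('top'); a=im[160:280,180:300,::-1]; im=viewer.capture('scene'); b=im[150:270,350:470,::-1]
cv2.imwrite('pics/s4.png',cv2.resize(np.hstack([a,b]),None,fx=3.3,fy=3.3,interpolation=cv2.INTER_CUBIC))"
```

```text
time: 16.13
position: [0.5264, 0.1829, 0.037]
tcp_rot: [0.0, 0.057, 0.998, 0.0]
ft_force: [0.5, 0.9, -3.5]
finger_gap: 0.0116
grip_force: 40.0
t 16.1333 holder xy [-0.0143 -0.0145] z 0.0369568418386423 phi-th -0.0020075369000040946 F holder [0.361  0.9862] -3.526023895820072 M [ 0.056  -0.1835 -0.0139] gap 0.011627301869803621 39.999074935913086 j [ 0.0842  0.799  -0.7952  2.0855  0.9582  0.6756  0.0859]
time: 16.47
position: [0.5263, 0.1828, 0.0348]
tcp_rot: [0.0, 0.057, 0.998, -0.0]
ft_force: [-0.6, -0.5, -3.2]
finger_gap: 0.0118
grip_force: 40.0
t 16.4667 holder xy [-0.0144 -0.0146] z 0.034838873707370696 phi-th -0.002279577863882434 F holder [-0.5639 -0.5702] -3.151179091879726 M [ 0.0534 -0.1715  0.0708] gap 0.011752239066970278 39.99908924102783 j [ 0.0818  0.8015 -0.7916  2.0867  0.9629  0.6724  0.0816]
```

View pics/s4.png

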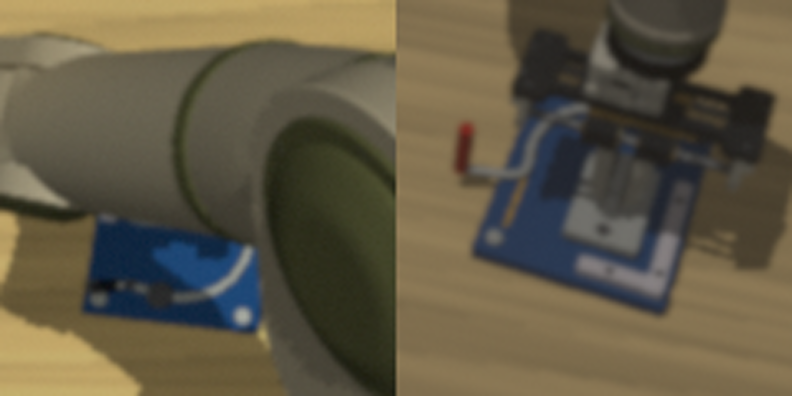

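The bracket hangs over the bed about 15 mm from both edges and parallel to them, and the arm is still open and well clear. I'll lower it gently.

```bash
python3 -m inch '[{"translation":[0,0,0.1],"turn":0},{"translation":[0,0,0.1],"turn":0},{"translation":[0,0,0.05],"turn":0},{"translation":[0,0,0.05],"turn":0},{"translation":[0,0,0],"turn":0},{"translation":[0,0,0],"turn":0}]'
python3 -m inch '[{"translation":[0,0,0.05],"turn":0},{"translation":[0,0,0],"turn":0},{"translation":[0,0,0],"turn":0}]'
python3 st.py
python3 -m inch '[{"translation":[0,0,0.05],"turn":0},{"translation":[0,0,0],"turn":0},{"translation":[0,0,0],"turn":0}]'
python3 st.py
```

```text
time: 17.07
position: [0.5262, 0.1828, 0.0315]
tcp_rot: [-0.0, 0.057, 0.998, -0.0]
ft_force: [-0.4, -0.0, -2.8]
finger_gap: 0.0116
grip_force: 40.0
time: 17.32
position: [0.5262, 0.1828, 0.0311]
tcp_rot: [-0.0, 0.057, 0.998, -0.0]
ft_force: [-0.7, 0.6, -2.6]
finger_gap: 0.0118
grip_force: 40.0
t 17.3167 holder xy [-0.0146 -0.0146] z 0.0310848089519657 phi-th -0.0022724954241135544 F holder [-0.7257  0.558 ] -2.6346254426775872 M [ 0.0241 -0.1952  0.0383] gap 0.011834860333207471 39.99896764755249 j [ 0.0781  0.8063 -0.7859  2.0882  0.9708  0.6671  0.0748]
time: 17.57
position: [0.5262, 0.1828, 0.0308]
tcp_rot: [0.0, 0.057, 0.998, -0.0]
ft_force: [-0.4, -0.5, 1.8]
finger_gap: 0.0116
grip_force: 40.0
t 17.5667 holder xy [-0.0145 -0.0146] z 0.030780208685274976 phi-th -0.0022736785715211563 F holder [-0.326  -0.5584] 1.791908801885223 M [-0.1569  0.0879 -0.0027] gap 0.011619320594817066 40.000149607658386 j [ 0.0777  0.8066 -0.7853  2.0884  0.9719  0.6665  0.0738]
```

```bash
python3 -m inch '[{"translation":[0,0.2,0],"turn":0},{"translation":[0,0.3,0],"turn":0},{"translation":[0,0.3,0],"turn":0},{"translation":[0,0.2,0],"turn":0},{"translation":[0,0.1,0],"turn":0},{"translation":[0,0,0],"turn":0},{"translation":[0,0,0],"turn":0}]' >/dev/null
python3 st.py
python3 -m inch '[{"translation":[0,0.1,0],"turn":0},{"translation":[0,0,0],"turn":0},{"translation":[0,0,0],"turn":0}]'>/dev/null
python3 st.py
python3 -m inch '[{"translation":[0,0.1,0],"turn":0},{"translation":[0,0,0],"turn":0},{"translation":[0,0,0],"turn":0}]'>/dev/null
python3 st.py
```

```text
t 18.15 holder xy [-0.0143 -0.004 ] z 0.030803258635254346 phi-th -0.0024962325639081764 F holder [-0.5387 -4.1488] 5.676835447126601 M [-0.7751  0.0393 -0.0158] gap 0.011918177002833562 40.001580119132996 j [ 0.0605  0.8104 -0.7865  2.0772  0.9669  0.6742  0.0653]
t 18.4 holder xy [-0.0143 -0.004 ] z 0.030816452164476264 phi-th -0.0029867006233297213 F holder [-0.2334 -6.4166] 8.00279157654494 M [-1.3618  0.1247  0.0571] gap 0.011558163895821797 40.00267267227173 j [ 0.0593  0.8105 -0.7861  2.0766  0.9664  0.676   0.0646]
t 18.65 holder xy [-0.0143 -0.004 ] z 0.030857180106672544 phi-th -0.003470898859270424 F holder [ -0.337  -10.1886] 12.200693840236355 M [-1.8822  0.2269  0.0008] gap 0.012009184584038917 40.00432848930359 j [ 0.058   0.8104 -0.7857  2.0759  0.9659  0.6777  0.0638]
```

```bash
python3 -m inch '[{"translation":[0,-0.25,0],"turn":0},{"translation":[0,0,0],"turn":0},{"translation":[0,0,0],"turn":0}]' >/dev/null
python3 st.py
python3 -m inch '[{"translation":[-0.2,0,0],"turn":0},{"translation":[-0.3,0,0],"turn":0},{"translation":[-0.3,0,0],"turn":0},{"translation":[-0.1,0,0],"turn":0},{"translation":[0,0,0],"turn":0},{"translation":[0,0,0],"turn":0}]'>/dev/null
python3 st.py
```

```text
t 18.9 holder xy [-0.0144 -0.0042] z 0.030807212381767143 phi-th -0.002478866670966742 F holder [-0.6582 -2.8299] 6.899701237883894 M [-0.6628 -0.0004  0.0472] gap 0.011579676646171586 40.00142991542816 j [ 0.0613  0.8104 -0.7867  2.0776  0.967   0.6733  0.0656]
t 19.4 holder xy [-0.0065 -0.0029] z 0.030784376708678188 phi-th -0.0011565822522159232 F holder [-3.3719  0.3882] 4.367643706283328 M [-0.0592  0.5718 -0.0612] gap 0.011261397541190907 40.00509738922119 j [ 0.0684  0.8175 -0.7912  2.0597  0.9583  0.6843  0.087 ]
```

```bash
python3 -m inch '[{"translation":[0,0,-0.03],"turn":0},{"translation":[0,0,0],"turn":0},{"translation":[0,0,0],"turn":0}]' >/dev/null
python3 st.py
python3 -m inch '[{"translation":[0,0.05,0],"turn":0},{"translation":[0,0.05,0],"turn":0},{"translation":[0,0,0],"turn":0},{"translation":[0,0,0],"turn":0}]'>/dev/null
python3 st.py
python3 -m inch '[{"translation":[0,0.05,0],"turn":0},{"translation":[0,0.05,0],"turn":0},{"translation":[0,0,0],"turn":0},{"translation":[0,0,0],"turn":0}]'>/dev/null
python3 st.py
```

```text
t 19.65 holder xy [-0.0058 -0.0033] z 0.03082157519204345 phi-th -0.0016283460059722723 F holder [-1.5238  0.9921] -0.47909597137795235 M [ 0.3316  0.0845 -0.006 ] gap 0.01193313006473277 39.99991536140442 j [ 0.0689  0.8174 -0.7906  2.0591  0.9584  0.6845  0.0877]
t 19.9833 holder xy [-0.0057 -0.0034] z 0.03078365913854129 phi-th -0.0023552893253497766 F holder [-3.141  -0.6187] 0.9398210162904529 M [-0.0281  0.4328  0.0161] gap 0.011791185847606975 40.00029981136322 j [ 0.0678  0.8175 -0.7899  2.0584  0.9581  0.686   0.0869]
t 20.3167 holder xy [-0.0051 -0.0021] z 0.030794071201908354 phi-th -0.0025531485681413637 F holder [-0.0214 -0.5295] -0.3736948993903911 M [-0.2621 -0.0246 -0.0216] gap 0.011411763204298304 39.99977767467499 j [ 0.0663  0.818  -0.7899  2.0566  0.9581  0.6863  0.0861]
```

```bash
python3 -m inch '[{"translation":[0,0.05,0],"turn":0},{"translation":[0,0.05,0],"turn":0},{"translation":[0,0,0],"turn":0},{"translation":[0,0,0],"turn":0}]'>/dev/null
python3 st.py
python3 -m inch '[{"translation":[0,0.05,0],"turn":0},{"translation":[0,0.05,0],"turn":0},{"translation":[0,0,0],"turn":0},{"translation":[0,0,0],"turn":0}]'>/dev/null
python3 st.py
python3 -m inch '[{"translation":[0,0.05,0],"turn":0},{"translation":[0,0.05,0],"turn":0},{"translation":[0,0,0],"turn":0},{"translation":[0,0,0],"turn":0}]'>/dev/null
python3 st.py
```

```text
t 20.65 holder xy [-0.0054 -0.0007] z 0.030831855409524236 phi-th -0.0021523611724700766 F holder [ 0.4323 -0.294 ] -2.8790874360606895 M [ 0.0555 -0.1882  0.0199] gap 0.011737618709650751 39.99928951263428 j [ 0.0645  0.8184 -0.7904  2.0557  0.9574  0.6866  0.0854]
t 20.9833 holder xy [-0.0055 -0.0005] z 0.03083694815297279 phi-th -0.002400178553173529 F holder [ 1.6411 -2.0622] -1.8850672154715755 M [-0.4526 -0.2699  0.046 ] gap 0.011982718966524355 40.00052511692047 j [ 0.0632  0.8185 -0.7901  2.0551  0.957   0.688   0.0846]
t 21.3167 holder xy [-0.0054 -0.0004] z 0.030866660821997727 phi-th -0.00287629259338539 F holder [ 1.0324 -5.6934] 1.360947605702151 M [-1.1965 -0.125   0.0726] gap 0.011774532561440334 40.00564634799957 j [ 0.0619  0.8185 -0.7898  2.0544  0.9566  0.6898  0.0839]
```

```bash
python3 -m inch '[{"translation":[0,-0.1,0],"turn":0},{"translation":[-0.1,0,0],"turn":0},{"translation":[-0.1,0,0],"turn":0},{"translation":[0,0,0],"turn":0},{"translation":[0,0,0],"turn":0}]'>/dev/null
python3 st.py
python3 -m inch '[{"translation":[-0.1,0,0],"turn":0},{"translation":[-0.1,0,0],"turn":0},{"translation":[0,0,0],"turn":0},{"translation":[0,0,0],"turn":0}]'>/dev/null
python3 st.py
python3 -m inch '[{"translation":[-0.1,0,0],"turn":0},{"translation":[0,0,0],"turn":0},{"translation":[0,0,0],"turn":0}]'>/dev/null
python3 st.py
```

```text
t 21.7333 holder xy [-0.005  -0.0004] z 0.03086288676969 phi-th -0.0015528559979285286 F holder [-4.9383 -4.1535] 2.9993332032112168 M [-0.6944  1.0268  0.1193] gap 0.011659026834695356 40.00517964363098 j [ 0.0647  0.8199 -0.792   2.0525  0.9539  0.6912  0.0895]
t 22.0667 holder xy [-0.0032 -0.0004] z 0.03087656728555386 phi-th -0.0014765508304506094 F holder [-6.2039 -4.1264] 2.8137515784581146 M [-0.7005  1.1551  0.0866] gap 0.012272622691708283 40.00495433807373 j [ 0.0663  0.8213 -0.7927  2.0486  0.9521  0.6939  0.0941]
t 22.3167 holder xy [-0.0023 -0.0004] z 0.030882829454674198 phi-th -0.0014292193039133674 F holder [-5.1782 -4.0463] 2.879126898684917 M [-0.6388  1.1329  0.1133] gap 0.011665225234734369 40.00482738018036 j [ 0.0671  0.8221 -0.793   2.0466  0.9512  0.6952  0.0964]
```

```bash
python3 -m inch '[{"translation":[0,-0.08,-0.02],"turn":0},{"translation":[0,0,0],"turn":0},{"translation":[-0.1,0,0],"turn":0},{"translation":[0,0,0],"turn":0},{"translation":[0,0,0],"turn":0}]'>/dev/null
python3 st.py
python3 -m inch '[{"translation":[-0.1,0,0],"turn":0},{"translation":[0,0,0],"turn":0},{"translation":[0,0,0],"turn":0}]'>/dev/null
python3 st.py
python3 -m inch '[{"translation":[-0.1,0,0],"turn":0},{"translation":[0,0,0],"turn":0},{"translation":[0,0,0],"turn":0}]'>/dev/null
python3 st.py
```

```text
t 22.7333 holder xy [ 0.0002 -0.0005] z 0.031052623131459383 phi-th -0.001939017695153691 F holder [-2.8064 -0.2802] -3.0502496354797253 M [0.1217 0.4229 0.0844] gap 0.011414951568845949 40.00063598155975 j [ 0.0693  0.8227 -0.793   2.0433  0.9516  0.6951  0.0996]
t 22.9833 holder xy [ 0.0003 -0.0005] z 0.03108596665566783 phi-th -0.0014359026935097854 F holder [-4.7877 -0.631 ] -0.5968838489639225 M [0.1346 1.1934 0.0406] gap 0.011895282361932798 40.002413392066956 j [ 0.07    0.8233 -0.7938  2.0423  0.95    0.6967  0.1019]
t 23.2333 holder xy [ 0.0004 -0.0006] z 0.03110507707877517 phi-th -0.001013214681398136 F holder [-9.2165 -0.3438] 2.0235251145294275 M [0.1288 1.8613 0.0547] gap 0.01161202916238663 40.00225245952606 j [ 0.0707  0.8239 -0.7947  2.0412  0.9484  0.6983  0.1042]
```

```bash
python3 -m inch '[{"translation":[0.03,0.1,0.01],"turn":0},{"translation":[0,0,0],"turn":0},{"translation":[0,0,0],"turn":0}]'>/dev/null
python3 st.py
python3 -m inch '[{"translation":[0,0.1,0],"turn":0},{"translation":[0,0,0],"turn":0},{"translation":[0,0,0],"turn":0}]'>/dev/null
python3 st.py
```

```text
t 23.4833 holder xy [ 0.0003 -0.0004] z 0.030940109608140746 phi-th -0.001522390151656108 F holder [-7.9821 -2.544 ] 1.9152968868145175 M [-0.2438  1.6484  0.1108] gap 0.011987815078393383 40.003169775009155 j [ 0.069   0.824  -0.7938  2.0409  0.9487  0.6993  0.1026]
t 23.7333 holder xy [ 0.0003 -0.0004] z 0.03093078598813668 phi-th -0.002028920780694268 F holder [-9.3998 -5.5431] 5.972312125143962 M [-0.8289  1.7982  0.1096] gap 0.011763985572790701 40.00531554222107 j [ 0.0679  0.8241 -0.7934  2.0403  0.9483  0.701   0.1018]
```

```bash
python3 -m inch '[{"translation":[0,0.08,-0.01],"turn":0},{"translation":[0,0,0],"turn":0},{"translation":[0,0,0],"turn":0}]'>/dev/null
python3 st.py
python3 -m inch '[{"translation":[0,0.03,0],"turn":0},{"translation":[0,0,0],"turn":0},{"translation":[0,0,0],"turn":0},{"translation":[0,0,0],"turn":0},{"translation":[0,0,0],"turn":0},{"translation":[0,0,0],"turn":0}]'>/dev/null
python3 st.py
```

```text
t 23.9833 holder xy [ 0.0003 -0.0004] z 0.03096054631935701 phi-th -0.0023541938911619733 F holder [-8.9027 -7.3893] 5.7806695154496905 M [-1.2994  1.8197  0.1455] gap 0.011760947567517057 40.00735938549042 j [ 0.067   0.8241 -0.7931  2.0398  0.9478  0.7024  0.1014]
t 24.4833 holder xy [ 0.0003 -0.0004] z 0.030982118471444893 phi-th -0.0025620804573553892 F holder [-8.2827 -8.4245] 6.6823394707122405 M [-1.4358  1.931   0.1106] gap 0.01173168975271335 40.00844478607178 j [ 0.0666  0.8241 -0.793   2.0396  0.9477  0.7029  0.1012]
```

```bash
python3 -m inch '[{"translation":[-0.02,0.03,0],"turn":0},{"translation":[0,0,0],"turn":0},{"translation":[0,0,0],"turn":0},{"translation":[0,0,0],"turn":0},{"translation":[0,0,0],"turn":0},{"translation":[0,0,0],"turn":0}]'>/dev/null
python3 st.py
python3 -m inch '[{"translation":[0.07,-0.08,0],"turn":0},{"translation":[0.07,-0.08,0],"turn":0},{"translation":[0,0,0],"turn":0},{"translation":[0,0,0],"turn":0}]'>/dev/null
python3 st.py
python3 -m inch '[{"translation":[0,0,0],"turn":0},{"translation":[0,0,0],"turn":0},{"translation":[0,0,0],"turn":0},{"translation":[0,0,0],"turn":0},{"translation":[0,0,0],"turn":0},{"translation":[0,0,0],"turn":0}]' 0.6
python3 st.py
```

```text
t 24.9833 holder xy [ 0.0003 -0.0004] z 0.030977103204052423 phi-th -0.002525125895630023 F holder [-10.2166  -8.5312] 8.75623510244058 M [-1.5835  2.1022  0.102 ] gap 0.012075796343607219 40.00947654247284 j [ 0.0664  0.8242 -0.7931  2.0392  0.9472  0.7038  0.1015]
t 25.3167 holder xy [ 0.0003 -0.0004] z 0.030918825937969567 phi-th -0.0024394852087359278 F holder [-4.3422 -4.9163] 1.1584224689589016 M [-0.8627  1.1252  0.1067] gap 0.011565222266959045 40.00649034976959 j [ 0.0674  0.8234 -0.7925  2.0416  0.9502  0.6987  0.0994]
time: 25.82
position: [0.5436, 0.1967, 0.0312]
tcp_rot: [0.0, 0.057, 0.998, 0.0]
ft_force: [0.0, 0.5, 0.1]
finger_gap: 0.037
grip_force: 0.0
t 25.8167 holder xy [0.0012 0.0011] z 0.03121130362595955 phi-th -0.0023146211613143033 F holder [-0.0126  0.5116] 0.0729773344176795 M [-0.0003 -0.143   0.0308] gap 0.036980290673449136 0.0 j [ 0.0671  0.8235 -0.793   2.0401  0.9508  0.6971  0.0993]
```

```bash
python3 -m inch '[{"translation":[0,0,-0.5],"turn":0},{"translation":[0,0,-1.5],"turn":0},{"translation":[0,0,-2.5],"turn":0},{"translation":[0,0,-3],"turn":0},{"translation":[0,0,-3],"turn":0},{"translation":[0,0,-1],"turn":0}]'
python3 -m inch '[{"translation":[0.4,-1.7,0],"turn":0},{"translation":[0.75,-3.3,0],"turn":0},{"translation":[0.75,-3.3,0],"turn":0},{"translation":[0.75,-3.3,0],"turn":0},{"translation":[0.75,-3.3,0],"turn":0},{"translation":[0.4,-1.7,0],"turn":0},{"translation":[0,0,0],"turn":0.1},{"translation":[0,0,0],"turn":0.1},{"translation":[0,0,0],"turn":0.1},{"translation":[0,0,0],"turn":0.1}]' 1 15
python3 -m inch '[{"translation":[0,0,0],"turn":0.1},{"translation":[0,0,0],"turn":0.1},{"translation":[0,0,0],"turn":0.1},{"translation":[0,0,0],"turn":0.11},{"translation":[0,0,0],"turn":0},{"translation":[0,0,0],"turn":0}]'
python3 - <<'E'
from st import *
s,p,phi=pose(); print(p,phi,s["joints"]); print(plan([.4886,.0350,.045],2.206))
im=viewer.capture("top"); cv2.imwrite("pics/t5.png",cv2.resize(im[160:280,180:340,::-1],None,fx=4.5,fy=4.5,interpolation=cv2.INTER_CUBIC))
E
```

```text
time: 26.32
position: [0.5443, 0.1978, 0.1501]
tcp_rot: [0.002, 0.057, 0.998, 0.001]
ft_force: [0.7, 0.4, 1.0]
finger_gap: 0.0368
grip_force: 0.0
time: 27.15
position: [0.4867, 0.0355, 0.1461]
tcp_rot: [-0.0, 0.257, 0.966, 0.0]
ft_force: [0.5, 0.3, -0.2]
finger_gap: 0.0002
grip_force: 0.0
time: 27.65
position: [0.4867, 0.0359, 0.1462]
tcp_rot: [0.0, 0.444, 0.896, -0.0]
ft_force: [-0.3, 0.2, 0.2]
finger_gap: 0.0002
grip_force: 0.0
[0.4867 0.0359 0.1462] 2.2214313025709043 [ 0.3594  0.5278 -0.7693  2.1706  0.6036  0.6662 -0.1832]
(array([-0.19,  0.1 , 10.12]), np.float64(0.015))
```

View pics/t5.png

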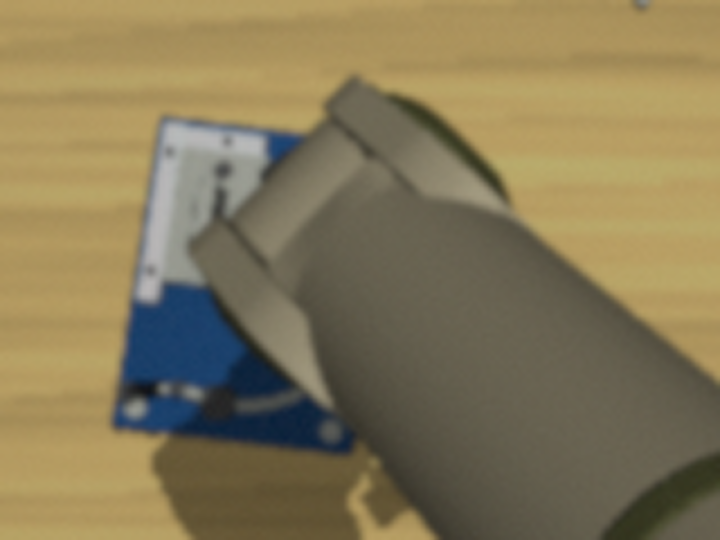

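The bracket sits tight in the corner, at about (205,215) in the crop, against both white edges. Now for the arm.

```bash
python3 -m inch '[{"translation":[-0.2,0,2],"turn":0.015},{"translation":[0,0,2.5],"turn":0},{"translation":[0,0,2.5],"turn":0},{"translation":[0,0,2],"turn":0},{"translation":[0,0,1.1],"turn":0},{"translation":[0,0,0],"turn":0}]'
python3 -m inch '[{"translation":[0,0.5,0],"turn":0},{"translation":[0,0.5,0],"turn":0},{"translation":[0,0.4,0],"turn":0},{"translation":[0.01,0.5,0],"turn":-0.03},{"translation":[0.01,0.5,0],"turn":-0.03},{"translation":[0.01,0.5,0],"turn":-0.03}]'
python3 - <<'E'
from st import *
s,p,phi=pose(); piv=np.array([.4209,.1892]); r=p[:2]-piv; print(phi,np.linalg.norm(r),np.arctan2(r[1],r[0])); show()
E
```

```text
time: 28.2
position: [0.4868, 0.0344, 0.043]
tcp_rot: [-0.002, 0.451, 0.893, -0.001]
ft_force: [-0.1, 0.0, 0.2]
finger_gap: 0.0003
grip_force: 0.0
time: 28.7
position: [0.5114, 0.0508, 0.0459]
tcp_rot: [0.001, 0.412, 0.911, -0.001]
ft_force: [0.6, -4.3, -0.3]
finger_gap: 0.0006
grip_force: 1.4
2.2933297593103505 0.16534237198716617 -0.9913275541371865
t 28.7 holder xy [-0.0146 -0.1474] z 0.04587448844362908 phi-th 2.4048297593103505 F holder [ 1.0444 -4.1659] -0.31877363977751877 M [-0.7072  0.0068 -0.0131] gap 0.0005772924974613808 1.3573818281292915 j [ 0.1994  0.6921 -0.5994  2.187   0.8412  0.5069 -0.3364]
```

```bash
python3 -m inch '[{"translation":[-0.06,0.5,0],"turn":-0.03},{"translation":[-0.06,0.5,0],"turn":-0.03},{"translation":[-0.06,0.5,0],"turn":-0.03},{"translation":[-0.06,0.5,0],"turn":-0.03},{"translation":[-0.06,0.5,0],"turn":-0.03}]'
python3 -m inch '[{"translation":[-0.06,0.5,0],"turn":-0.03}]'
python3 -m inch '[{"translation":[-0.06,0.5,0],"turn":-0.03}]'
python3 -m inch '[{"translation":[-0.06,0.5,0],"turn":-0.03}]'
python3 - <<'E'
from st import *
s,p,phi=pose(); piv=np.array([.4209,.1892]); r=p[:2]-piv; print(phi,np.linalg.norm(r),np.arctan2(r[1],r[0])); show()
E
```

```text
time: 29.12
position: [0.5318, 0.0674, 0.0461]
tcp_rot: [0.001, 0.342, 0.94, 0.0]
ft_force: [0.2, 0.2, 0.1]
finger_gap: 0.0005
grip_force: 0.0
time: 29.2
position: [0.5355, 0.0711, 0.0461]
tcp_rot: [0.001, 0.328, 0.945, 0.0]
ft_force: [0.1, 0.2, -0.2]
finger_gap: 0.0006
grip_force: 0.0
time: 29.28
position: [0.5391, 0.0747, 0.0461]
tcp_rot: [0.001, 0.313, 0.95, 0.0]
ft_force: [-0.2, -0.1, -0.5]
finger_gap: 0.0006
grip_force: 0.0
time: 29.37
position: [0.5425, 0.0784, 0.0461]
tcp_rot: [0.001, 0.299, 0.954, 0.0]
ft_force: [-0.1, 0.6, -1.7]
finger_gap: 0.0005
grip_force: 0.0
2.5341711891357512 0.16452454690748394 -0.738908445936928
t 29.3667 holder xy [ 0.0133 -0.1166] z 0.046115536262748405 phi-th 2.645671189135751 F holder [-0.1994  0.5637] -1.661249818708551 M [-0.0665 -0.0839  0.0037] gap 0.00047871681638528345 0.0 j [ 0.2087  0.7373 -0.6813  2.1077  0.8559  0.5953 -0.1296]
```

```bash
python3 -m inch '[{"translation":[0,-0.5,-0.5],"turn":0},{"translation":[0,-0.5,-2],"turn":0},{"translation":[0,0,-3],"turn":0},{"translation":[0,0,-3.5],"turn":0},{"translation":[0,0,-3.5],"turn":0},{"translation":[0,-2,-2],"turn":0},{"translation":[-2,-3,0],"turn":0},{"translation":[-2,-3,0],"turn":0},{"translation":[-2,-3,0],"turn":0},{"translation":[-2,-3,0],"turn":0}]'
python3 -m inch '[{"translation":[-2,-3,0],"turn":0},{"translation":[-2,-3,0],"turn":0},{"translation":[-2,-3,0],"turn":0},{"translation":[-1,-1.5,0],"turn":0},{"translation":[0,0,0],"turn":0},{"translation":[0,0,0],"turn":0}]'
python3 - <<'E'
from st import *
a=viewer.capture("top")[165:275,190:290,::-1]; b=viewer.capture("scene")[160:250,360:460,::-1]
k=dict(interpolation=cv2.INTER_CUBIC)
cv2.imwrite("pics/f6.png",np.hstack([cv2.resize(a,(400,440),**k),cv2.resize(b,(400,440)if 0 else (400,360),**k) if 0 else np.vstack([cv2.resize(b,(400,360),**k),np.zeros((80,400,3),np.uint8)])]))
E
```

```text
time: 30.2
position: [0.5207, -0.0927, 0.1914]
tcp_rot: [0.001, 0.3, 0.954, -0.0]
ft_force: [0.5, -0.2, -0.6]
finger_gap: 0.0004
grip_force: 0.0
time: 30.7
position: [0.518, -0.2181, 0.1907]
tcp_rot: [0.0, 0.301, 0.954, -0.0]
ft_force: [-0.8, 0.8, 0.3]
finger_gap: 0.0003
grip_force: 0.0
```

View pics/f6.png

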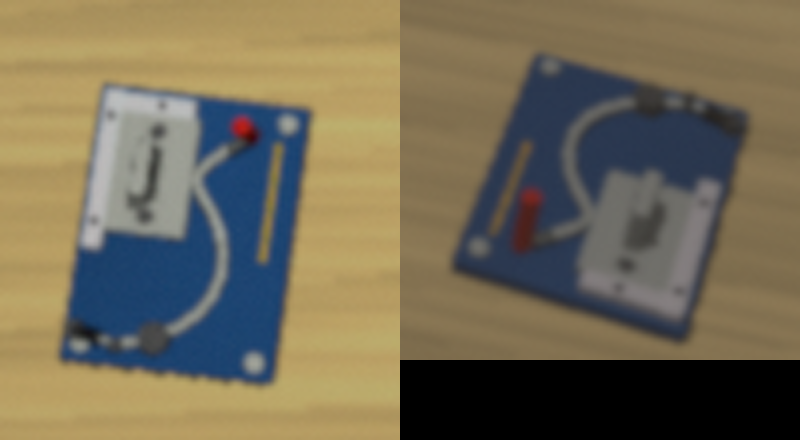

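The arm is shut with its nose on the bracket's long side, at (197,180) in the crop. I can see no gap at the fence or the end stop.

```bash
python3 -c "
from station import bot
print(bot.job_done())"
```

```text
the job is handed in; nothing more can be done
None
```

The job is handed in at about 31 s: the bracket was pressed home with about 8–10 N measured on each edge, and the spring arm snapped shut on it with no gap visible at the fence or end stop in the last pictures; the verdict was not shown.

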